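Dispense one spacer from the plunger feeder

TASK

Press the spacer feeder's plunger once, all the way down, and let it rise again, so that it ejects one white round spacer into the channel in front of its magazine. Then push that spacer sideways along the channel with a fingertip until it lies wholly on the dark rubber pad at the end where the green circuit board lies. Only press and push: do not lift anything, and leave the other spacers in the magazine and the things around the feeder where they are.

Things in the scene. Friction and masses are not known exactly. Their poses are not given: they have to be found in the camera images.
- feeder: Bench feeder for spacers, fixed to the worktop, turned a little about the vertical: grey base plate 168 mm wide (its y), 8 mm thick, with an aluminium magazine (36 mm wide, x -18 to +20 mm, top at z = 58 mm, outlet slot at the bottom of its front) and behind it a plunger column. Origin: on the worktop, under the magazine's centre; -x is its front (towards the robot), +y its left, z up.
- channel (a point): Middle of the channel's floor, in front of the outlet: feeder x = -35.5 mm, y = 0, z = 8 mm. The channel is straight along the feeder's y, 31 mm wide (x -51 to -20 mm), between fences 4 mm high and 4 mm thick (at the magazine, its front takes the fence's place). End stops, also 4 mm high, have their inner faces at y = -80 and +80 mm.
- plunger (a joint): Plunger travel, m: 0 = up, 0.020 = fully down (hard stop). Moves straight down, 3 N at the top to 7 N at the bottom, springs back. It drives a bar that pushes the lowest spacer out of the slot; a full stroke leaves the spacer in the channel, its centre about 35 mm in front of the feeder's origin. When the plunger rises, the stack drops; another press would push out the next spacer.
- plunger_top (a point): Centre of the top of the plunger's round black cap (30 mm across, the middle 24 mm flat), on a column 26 mm across whose top is 128 mm above the worktop. It is 165 mm above the worktop when up, at x = +40 mm, y = 0 of the feeder. Moves with the plunger.
- pad_left (a point): Centre of the dark rubber pad set into the channel's floor at its left end (+y of the feeder): pad 40 mm along the channel, feeder y = +40 to +80 mm, ending at the end stop; on the floor of the channel, z = 8 mm.
- pad_right (a point): The same at the right end, feeder y = -40 to -80 mm.
- spacer1: White nylon round spacer, 26 mm across, 14 mm thick, with a shallow dimple on top, 15 g, loose, lowest in the magazine at the start: the one to eject. Origin: centre of its underside; z up.
- spacer2: The same kind, second in the stack (its underside 14 mm above that of spacer1 at the start). Must stay in the magazine.
- spacer3: The same kind, third in the stack. Must stay in the magazine.
- spacer4: The same kind, top of the stack (its upper 6 mm show above the magazine). Must stay in the magazine.
- board: Green circuit board, 42 x 60 mm, 11 mm high on four posts, loose, lying on the feeder's base plate behind the channel, beside the magazine, on the left (+y of the feeder) or the right. It marks the end to use. Origin: centre of its underside; its 60 mm side is along y.
- chip_tray: Black square waffle tray, 51 x 51 x 5 mm, loose, lying on the base plate on the other side of the magazine. Bystander. Origin: centre of its underside.
- loupe: Black round stand loupe, 41 mm across, 36 mm high, loose on the worktop between the feeder and the bottle. Bystander. Origin: centre of its underside.
- bottle: White bottle with a red neck and a dish on top, 66 mm across, 131 mm high, loose, some 0.35 m to one side of the feeder (the two change places from start to start). Bystander. Origin: centre of its underside.

How it is judged:
On the way, in this order (a step that is already met when the one before it is completed fails the run):
1. the plunger is pressed fully down (value of joint plunger above 0.018 m), for 0.05 s.
2. the plunger is up again and the ejected spacer lies in the channel (value of joint plunger below 0.003 m and x of spacer1 in the frame of feeder below -0.028 m and z of spacer1 in the frame of feeder below 0.0115 m and y of spacer1 in the frame of feeder between -0.035 and 0.035 m), for 0.1 s.
At the end, for the whole second after the job is handed in: The ejected spacer lies flat and at rest in the channel, wholly on the rubber pad at the circuit board's end (3 mm of overhang allowed); the plunger is up and the other three spacers are stacked in the magazine (((y of board in the frame of feeder above 0 m and y of spacer1 in the frame of feeder between 0.05 and 0.07 m) or (y of board in the frame of feeder below 0 m and y of spacer1 in the frame of feeder between -0.07 and -0.05 m)) and x of spacer1 in the frame of feeder between -0.043 and -0.028 m and z of spacer1 in the frame of feeder below 0.0115 m and linear speed of spacer1 below 0.02 m/s and value of joint plunger below 0.003 m and x of spacer2 in the frame of feeder between -0.005 and 0.005 m and z of spacer2 in the frame of feeder below 0.012 m and x of spacer3 in the frame of feeder between -0.005 and 0.005 m and z of spacer3 in the frame of feeder below 0.026 m and x of spacer4 in the frame of feeder between -0.005 and 0.005 m and z of spacer4 in the frame of feeder below 0.04 m); the robot touches nothing.
It fails at once if the ejected spacer is lifted (8 mm) off the deck (height (world z) of spacer1 above 0.016 m).
It fails at once if a second spacer is pushed out of the magazine (x of any of spacer2, spacer3, spacer4 in the frame of feeder below -0.008 m).
It fails at once if a spacer is lifted in the magazine (height (world z) of spacer2 above 0.028 m or height (world z) of spacer3 above 0.042 m or height (world z) of spacer4 above 0.056 m).
It fails at once if the circuit board or a bystander is moved by more than 15 mm (distance of any of board, chip_tray, loupe, bottle from where it was at the start of the episode above 0.015 m).
It also fails if it takes over 45 s, if anything falls off the work surface, if the arm or the gripper's body presses on something with over 40 N, if the wrist force passes 120 N, or if a joint passes its speed limit or range.

ROBOT

A 7-joint arm with a two-finger parallel gripper is mounted at the origin on the work surface; the furniture and walls round the work are solid. World frame = base frame: x ahead of the robot, y to its left, z up, the work surface at z = 0. Lengths are in m, angles in rad, forces in N, time in s.
With the tool pointing down it reaches from about 0.425 to 0.825 m from the base axis. Payload 3.6 kg.
Tool frame: the origin (TCP) lies where the fingers leave the gripper's body, on its centre line; the fingertips stand 73 mm ahead of it and the grasp point (between the pads) lies 54 mm ahead of it; z points along the fingers, y is the line along which they close (so a half turn about z gives the same grasp; the last joint's range is limited). The gripper opens to 85 mm and grips with 20 to 120 N. Pads are 22 mm wide; open, the fingers measure 114 mm over their backs; the gripper's body (76 mm by 85 mm) begins 54 mm behind the grasp point. The pads swing forward as they close: fully open they stand 13 mm farther back than shut.
Start: joints at [-1.202, 0.615, -0.013, 1.423, 0.008, 1.103, -0.04], TCP at [0.251, 0.6, 0.304] pointing down, gripper open.
Joint ranges: [-3.12, 3.12], [-0.3, 2.06], [-1.34, 1.32], [0.26, 2.42], [-1.36, 4.5], [0.01, 1.98], [-2.84, 2.84]. Speed limits (rad/s): [2.79, 2.79, 3.14, 3.14, 3.14, 3.14, 3.14].

INTERFACE

Orientations are given as a unit quaternion [x, y, z, w].
In Python, from station import arm, snapshot, camera_info, ticket gives the robot as it stands. Calls block until the motion is done:
- arm.movep(position, orientation): joint-space move of the TCP to a pose.
- arm.line_to(position, velocity=0.15, ori=None): straight line of the TCP; ori=None keeps the orientation; velocity is the mean speed in m/s.
- arm.move_j(angles): joint-space move.
- arm.move_gripper(opening, effort=None): opening from 0.0 (shut) to 1.0 (fully open); effort is the grip in N (None keeps the last); returns when the fingers have stopped.
- arm.pause(seconds).
- arm.ik(position, orientation): joint angles nearest the present ones, or None.
- snapshot(name): name is "side" or "top"; returns the picture (384x512x3 uint8, blue, green, red); there is no depth.
- camera_info(name): a dict with "fx", "fy", "cx", "cy" (pixels), "dist_coeffs" ([k1, k2, p1, p2, k3] as OpenCV has them; the pictures are not rectified), "R" (3x3) and "t" (3): a world point X has camera coordinates R X + t. Camera axes: x right, y down, z forward; pixel columns grow to the right and rows downward; lengths in m; the calibration is good to about 2 mm. A picture is of the moment at which its call begins. camera_info takes no time and is no camera call.
A pose or a line that the arm cannot do raises arm.MotionError and nothing moves.
- ticket.finish_job(): hands the job in; it is judged then, once.
Readings, each from a call of its own:
- arm.read_time(): time.
- arm.read_joint_positions(): joint angles.
- arm.read_dq(): joint speeds.
- arm.read_effort(): joint torques, N m.
- arm.read_tool_pos(): TCP position.
- arm.read_eef_rot(): TCP orientation.
- arm.read_ft_force(): force on the tool from outside, world axes, zero at the start.
- arm.read_wrist_torque(): the same for the moment, N m.
- arm.read_opening(): opening from 0.0 (shut) to 1.0 (fully open).
- arm.read_finger_force(): force on a finger pad.
Only numpy, scipy, OpenCV 4.12 (cv2) and the standard library are available. Lean on these libraries where they do the work, as an engineer would, in place of code of your own. Each camera call takes 0.05 s, during which the arm holds its last target. There are 200 camera calls.

## Working session

There is one attempt and no reset: what is moved stays moved. The work goes in short steps, each a Python script; the robot and the scene stay as the last script left them, time stands still between calls to the robot, and variables do not carry over. Pictures are saved under pics/ and viewed, at most 10 in all, crops included, and the job is handed in when it is done.

```bash
mkdir -p pics; python3 - <<'E'
from station import arm, snapshot, camera_info
import cv2
for n in("top","side"):
    cv2.imwrite(f"pics/{n}0.png",snapshot(n)); c=camera_info(n); print({k:(v.tolist() if hasattr(v,'tolist') else v) for k,v in c.items()})
print(arm.read_time(),arm.read_tool_pos(),arm.read_eef_rot())
E
```

```text
{'fx': 439.9402046047732, 'fy': 439.9402046047732, 'cx': 251.33550758850973, 'cy': 185.23155647364962, 'dist_coeffs': [-0.02709744967135042, 0.0, 0.0, 0.0, 0.0], 'R': [[-0.12029568862038988, -0.9927213066143651, -0.0057753522155672855], [-0.9629224016060955, 0.1180958480229237, -0.2425568369782547], [0.24147338525082904, -0.023617325708347656, -0.9701200060517723]], 't': [-0.047603923234905636, 0.4726936156288236, 0.9514035416064411]}
{'fx': 465.3693332515044, 'fy': 465.3693332515044, 'cx': 257.5144061689269, 'cy': 189.61633037231428, 'dist_coeffs': [-0.05141785352382286, 0.0, 0.0, 0.0, 0.0], 'R': [[0.9880450314566137, -0.15363932455781124, -0.012726891345432223], [-0.08902488662246869, -0.5012138453922078, -0.8607318111636241], [0.1258633599414678, 0.8515747994959549, -0.5088995730865462]], 't': [-0.42888911406044966, 0.1014924536971586, 1.1087072074812823]}
0.1 [0.25037376 0.59927952 0.30281922] [ 1.96584120e-01  9.80486246e-01 -1.16156845e-03 -2.37195849e-04]
```

View pics/top0.png

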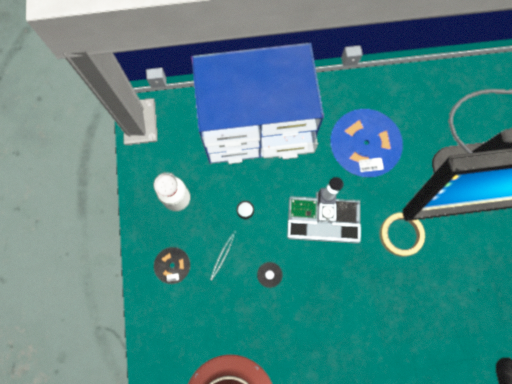

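View pics/side0.png

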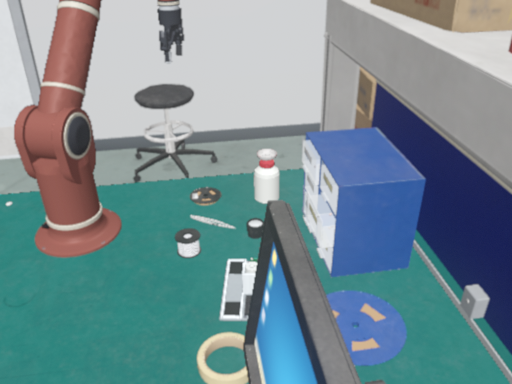

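The top view shows the feeder at about (325,218): green board at (303,208), left of the magazine, so the +y end is the target; dark pads at (299,229) and (346,232), plunger cap at (336,184). The side view shows the feeder at (237,288), partly behind the monitor.

```bash
cat > h.py <<'E'
import numpy as np, cv2
from station import arm, snapshot, camera_info, ticket
def ray(n,px):
    c=camera_info(n); K=np.array([[c['fx'],0,c['cx']],[0,c['fy'],c['cy']],[0,0,1.]])
    u=cv2.undistortPoints(np.array([[px]],float),K,np.array(c['dist_coeffs']))[0,0]
    R=np.array(c['R']); return -R.T@np.array(c['t']), R.T@np.array([u[0],u[1],1])
def onz(n,px,z):
    o,d=ray(n,px); return o+d*(z-o[2])/d[2]
def pix(n,X):
    c=camera_info(n); K=np.array([[c['fx'],0,c['cx']],[0,c['fy'],c['cy']],[0,0,1.]])
    return cv2.projectPoints(np.array(X,float).reshape(-1,3),cv2.Rodrigues(np.array(c['R']))[0],np.array(c['t']),K,np.array(c['dist_coeffs']))[0][:,0]
E
python3 - <<'E'
from h import *
im=cv2.imread('pics/top0.png'); x0,y0,x1,y1=275,165,375,255
g=im.max(2); m=((g<70)*255).astype(np.uint8); m[:, :x0]=0;m[:,x1:]=0;m[:y0]=0;m[y1:]=0
n,l,s,c=cv2.connectedComponentsWithStats(m)
for i in range(1,n):
    if s[i,4]>20: print(s[i],c[i].round(1),onz('top',c[i],.008).round(4),onz('top',c[i],.165).round(4))
for nm,px in dict(monTop=(510,130),monL=(406,215),monL2=(472,150),cab=(210,160)).items(): print(nm,[onz('top',px,z).round(2) for z in(0,.3)])
cv2.imwrite('pics/crop.png',cv2.resize(im[y0:y1,x0:x1],None,fx=6,fy=6,interpolation=cv2.INTER_CUBIC))
E
```

```text
[330 178  12  12 115] [335.8 183.2] [ 0.4562 -0.3086  0.008 ] [ 0.4201 -0.2738  0.165 ]
[292 224  14  10 125] [298.  228.7] [ 0.3579 -0.2019  0.008 ] [ 0.3368 -0.1834  0.165 ]
[342 227  15  10 130] [349.1 231.9] [ 0.3358 -0.3202  0.008 ] [ 0.3181 -0.2837  0.165 ]
monTop [array([ 0.54, -0.77,  0.  ]), array([ 0.45, -0.57,  0.3 ])]
monL [array([ 0.36, -0.46,  0.  ]), array([ 0.32, -0.35,  0.3 ])]
monL2 [array([ 0.5 , -0.66,  0.  ]), array([ 0.42, -0.49,  0.3 ])]
cab [array([ 0.55, -0.01,  0.  ]), array([ 0.46, -0.03,  0.3 ])]
```

View pics/crop.png

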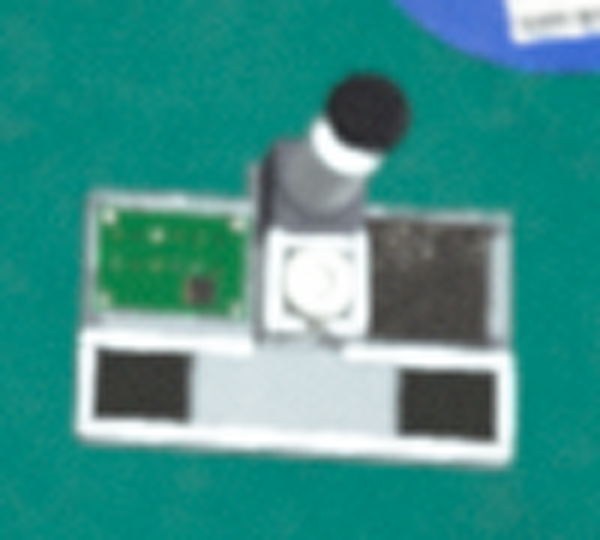

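Green board is on the left (+y); pads sit at crop (142,383) and (447,403). Pad spacing comes out at 120.3 mm (nominal 120), and the predicted plunger (0.421,-0.275) matches the measured (0.420,-0.274). Next I check obstacles and reach.

```bash
cat >> h.py <<'E'
from scipy.spatial.transform import Rotation as Ro
a=np.array([.3579,-.2019]);b=np.array([.3358,-.3202])
ey=(a-b)/np.linalg.norm(a-b); ex=np.array([ey[1],-ey[0]]); O=(a+b)/2+.0355*ex
def W(x,y,z): return [*(O+x*ex+y*ey),z]
def quat(k=0,tilt=0):  # tool down, tool y along feeder y (k half turns); tilt>0: TCP leans away from the robot
    yaw=np.arctan2(ex[1],ex[0])
    return (Ro.from_euler('z',yaw)*Ro.from_euler('y',tilt)*Ro.from_euler('x',np.pi)*Ro.from_euler('z',k*np.pi/2)).as_quat()
E
python3 - <<'E'
from h import *
print(O)
for nm,px in dict(mon=(406,215),cab=(195,55),cabfront=(203,130),cabfr=(322,120)).items():
    print(nm,[(z,onz('top',px,z).round(3)[:2].tolist(),pix('side',onz('top',px,z)).round(0).tolist()) for z in(0,.1,.2,.3,.4)])
for k in range(-2,3):
  for t in(0,.1,.2):
    q=quat(k,t); off=-73e-3*Ro.from_quat(q).apply([0,0,1])
    r=[]
    for p in [W(.04,0,.26),W(.04,0,.143),W(-.035,-.035,.1),W(-.035,-.035,.0135),W(-.035,.034,.0135)]:
        j=arm.ik(np.array(p)+off,q); r.append(None if j is None else np.round(j,2).tolist())
    print(k,t,[x is not None for x in r],r[1],r[-1])
E
```

```text
[ 0.3817463  -0.26756909]
mon [(0, [0.36, -0.464], [[256.0, 374.0]]), (0.1, [0.346, -0.427], [[244.0, 315.0]]), (0.2, [0.333, -0.39], [[230.0, 252.0]]), (0.3, [0.319, -0.353], [[215.0, 184.0]]), (0.4, [0.306, -0.316], [[200.0, 113.0]])]
cab [(0, [0.847, -0.001], [[413.0, 200.0]]), (0.1, [0.787, -0.009], [[398.0, 169.0]]), (0.2, [0.726, -0.016], [[381.0, 135.0]]), (0.3, [0.666, -0.024], [[361.0, 97.0]]), (0.4, [0.605, -0.032], [[339.0, 54.0]])]
cabfront [(0, [0.635, -0.003], [[335.0, 208.0]]), (0.1, [0.595, -0.01], [[323.0, 176.0]]), (0.2, [0.555, -0.018], [[310.0, 141.0]]), (0.3, [0.515, -0.025], [[295.0, 101.0]]), (0.4, [0.475, -0.033], [[277.0, 57.0]])]
cabfr [(0, [0.625, -0.303], [[375.0, 288.0]]), (0.1, [0.586, -0.282], [[357.0, 244.0]]), (0.2, [0.547, -0.26], [[338.0, 196.0]]), (0.3, [0.508, -0.239], [[318.0, 143.0]]), (0.4, [0.469, -0.217], [[295.0, 85.0]])]
-2 0 [True, True, True, True, True] [0.29, 0.53, 0.36, 1.96, -0.28, 0.7, 2.2] [0.64, 0.68, -0.18, 2.26, 0.5, 0.24, 1.4]
-2 0.1 [True, True, True, True, True] [0.31, 0.56, 0.31, 1.88, -0.17, 0.82, 2.09] [0.55, 0.7, -0.07, 2.
[... 929 characters left out ...]
-0.13, 0.78, 1.13, 1.97, -0.86, 0.99, -1.89] [0.7, 0.69, -0.27, 2.26, 0.68, 0.27, 2.79]
1 0.1 [True, True, True, True, True] [-0.13, 0.82, 1.13, 1.89, -0.77, 1.07, -1.99] [0.9, 0.78, -0.61, 2.17, 0.88, 0.58, 2.56]
1 0.2 [True, True, True, True, True] [-0.12, 0.86, 1.13, 1.82, -0.7, 1.16, -2.06] [0.97, 0.86, -0.77, 2.1, 0.87, 0.8, 2.54]
2 0 [True, True, True, True, True] [0.29, 0.53, 0.36, 1.96, -0.28, 0.7, 2.2] [0.64, 0.68, -0.18, 2.26, 0.5, 0.24, 1.4]
2 0.1 [True, True, True, True, True] [0.31, 0.56, 0.31, 1.88, -0.17, 0.82, 2.09] [0.55, 0.7, -0.07, 2.18, 0.21, 0.37, 1.67]
2 0.2 [True, True, True, True, True] [0.32, 0.6, 0.27, 1.81, -0.1, 0.94, 2.01] [0.46, 0.72, 0.03, 2.11, 0.07, 0.5, 1.8]
```

```bash
python3 - <<'E'
from h import *
q=quat(0)
arm.move_gripper(0.0)
for p in ([.30,.32,.34],[.43,.05,.34],W(.04,0,.27)):
    arm.movep(p,q); print(arm.read_time(),arm.read_joint_positions().round(2) if hasattr(arm.read_joint_positions(),'round') else arm.read_joint_positions())
f0=np.array(arm.read_ft_force()); print('f0',f0,arm.read_opening())
zs=[.238,.234,.226]+list(np.arange(.222,.205,-.001))
for z in zs:
    arm.line_to(W(.04,0,z),velocity=.05); f=np.array(arm.read_ft_force())-f0
    print(round(z,3),arm.read_tool_pos()[2].round(4),f.round(1))
    if f[2]>14: break
arm.pause(.1)
arm.line_to(W(.04,0,.26),velocity=.06); print(arm.read_time())
arm.line_to(W(.04,0,.27)); 
cv2.imwrite('pics/t1.png',cv2.resize(snapshot('top')[150:270,270:390],None,fx=5,fy=5,interpolation=cv2.INTER_CUBIC))
E
```

```text
2.8083 [-1.48  0.32  0.82  1.96 -0.28  0.98 -2.29]
3.9583 [-0.87  0.34  0.95  1.97 -0.33  0.99 -1.52]
5.2167 [-0.01  0.54  0.82  1.9  -0.5   0.91 -0.69]
f0 [0.15120193 0.29047859 0.70753437] -0.0026970181012984313
0.238 0.2381 [ 0.4  1.3 -0.9]
0.234 0.2344 [-0.1 -0.8  2.5]
0.226 0.2265 [ 0.8 -1.9  3.7]
0.222 0.2225 [ 0.2 -1.2  3.3]
0.221 0.2217 [-0.1 -0.6  4.5]
0.22 0.2207 [-0.4 -1.6  5.5]
0.219 0.2198 [-0.5 -0.9  4.5]
0.218 0.2188 [-0.2 -0.8  6.5]
0.217 0.2178 [-0.1 -0.8  6.1]
0.216 0.2177 [-0.8  0.7 11.5]
0.215 0.2176 [-2.   2.9 18. ]
9.5667
```

View pics/t1.png

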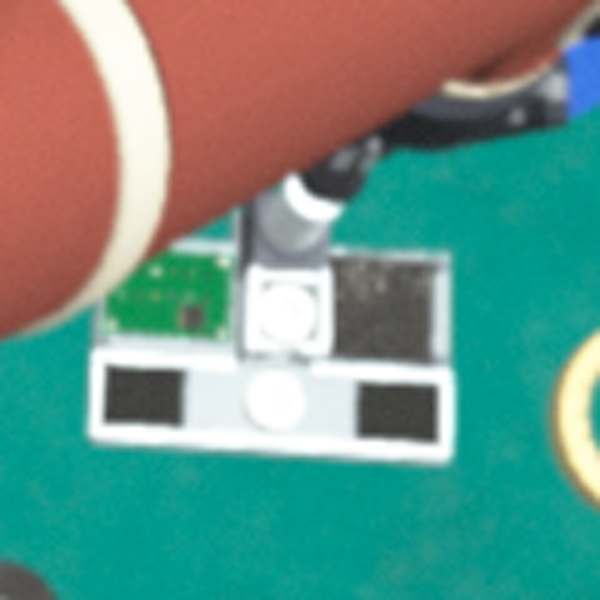

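The spacer was ejected and sits mid-channel at crop (274,400). The plunger is up again, and board and tray look unmoved. Now the push.

```bash
python3 - <<'E'
from h import *
s=onz('top',(270+274/5,150+400/5),.022)[:2]-O; print('spacer feeder xy',s@ex,s@ey)
q=quat(0); X=-.038
arm.movep(W(X,-.046,.25),q); f0=np.array(arm.read_ft_force())
arm.line_to(W(X,-.046,.12),velocity=.1)
arm.line_to(W(X,-.046,.0875),velocity=.05); print(arm.read_tool_pos(),W(X,-.046,.0875),(np.array(arm.read_ft_force())-f0).round(1))
for y in (-.03,-.02,-.01,0,.01,.02,.028,.0325):
    arm.line_to(W(X,y,.0875),velocity=.03); f=np.array(arm.read_ft_force())-f0; print(y,f.round(1))
    if np.linalg.norm(f)>12: print('STOP');break
arm.pause(.2); print(arm.read_time(),((np.array(arm.read_tool_pos())[:2]-O)@ey).round(4))
arm.line_to(W(X,y-.015,.0875),velocity=.05); arm.line_to(W(X,y-.015,.27),velocity=.15)
arm.movep(W(.04,-.02,.30),q)
im=snapshot('top'); cv2.imwrite('pics/t2f.png',im)
cv2.imwrite('pics/t2.png',cv2.resize(im[150:270,270:390],None,fx=5,fy=5,interpolation=cv2.INTER_CUBIC)); print(arm.read_time())
E
```

```text
spacer feeder xy -0.036819470931707725 -0.0008367290641209005
[ 0.33589236 -0.30593312  0.08748107] [np.float64(0.3359452450074792), np.float64(-0.30580864518227835), 0.0875] [-0.8  0.7 -0.5]
-0.03 [-1.6  0.8 -0.8]
-0.02 [-1.   0.   0.1]
-0.01 [-0.3  0.8 -0.1]
0 [-1.2  0.7 -0.5]
0.01 [-0.5  1.5 -0.1]
0.02 [-1.1  1.   0.1]
0.028 [-1.1 -0.4 -0.3]
0.0325 [0.2 0.7 0.3]
16.5917 0.0324
18.9167
```

View pics/t2.png

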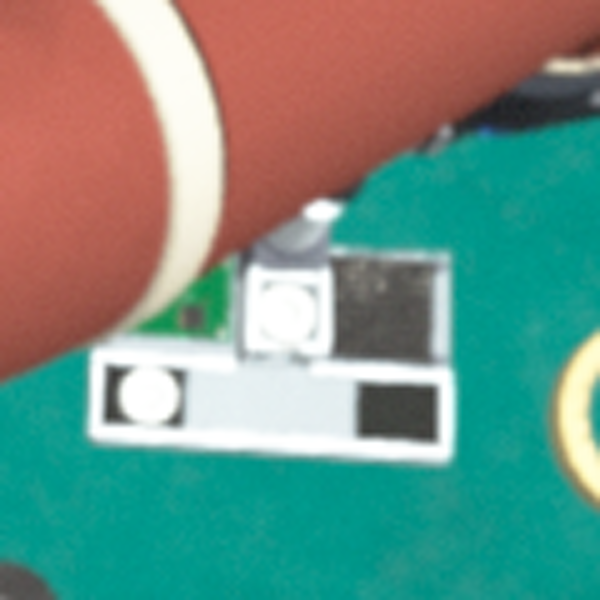

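The spacer is on the left pad at crop (150,394), and the rest is in place. A last numeric check, then I hand it in.

```bash
python3 - <<'E'
from h import *
im=cv2.imread('pics/t2f.png')[224:235,291:308]; 
m=cv2.moments((im.min(2)>200).astype(np.uint8)[1:-1],True)
for px in [(300,228.8),(291+m['m10']/m['m00'],225+m['m01']/m['m00'])]:
    s=onz('top',px,.022)[:2]-O; print(px,s@ex,s@ey)
s=onz('top',(300,228.8),.022)[:2]-O
if .0535<s@ey<.067 and -.043<s@ex<-.028: print(ticket.finish_job())
E
```

```text
(300, 228.8) -0.03761265507864894 0.056706422358243
(299.4736842105263, 228.96842105263158) -0.03808242687656548 0.05791083320722425
the job is handed in; nothing more can be done
None
```

The plunger was pressed once to its hard stop and came back up, and the ejected spacer was pushed onto the left (circuit-board) pad, at about y = +57 mm, x = -38 mm in the feeder frame by camera. The job is handed in, at about 19 s on the robot clock; no verdict was returned.

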